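# Seat the slotted taper chuck in the sample spinner

### The job

Fit the orange-headed chuck into the sample spinner: stand it shank-down in the slanted loading block, fully home, and let go of it there, then take it again by its head and lower it upright into the spindle until the flange sits flush on the spindle nose with both slots over the yellow drive dogs. Set it in by hand both times, never letting it drop, release it, and leave the grey chuck and everything else on the bench where they are.

Things in the scene. Friction and masses are not known exactly. Their poses are not given: they have to be found in the camera images.
- chuck: The chuck to fit, ORANGE head, 122 mm long, 0.38 kg (+-25 %). Origin: centre of the flange's underside; z along its axis to the head; x through one drive slot, -x through the other (half a turn fits as well). Dark flange 59 mm across, z 0..10, two open slots 13.5 mm wide from 17.5 mm off axis outwards. Neck 28 mm, z 10..24. Starts level in a lane of the rack, axis 62 mm up, x pointing down.
- chuck_head (a point): Middle of the chuck's head, on its axis 44 mm from its origin, same axes as the chuck. The head is a plain round cylinder 38 mm in diameter, z 24..64 mm of the chuck. The centre of mass of the chuck lies near its z = 12 mm.
- chuck_tip (a point): Tip of the chuck's shank, on its axis at z = -58 mm of the chuck. Behind it a 12 mm round pilot, z -58..-48, then the conical steel shank z -48..0, its diameter growing from 16 to 30 mm.
- spare: The other chuck, GREY head, same shape, size and axes as the orange one, lying parallel in the other lane of the rack, 96 mm away. Bystander.
- rack: Fixed low wooden rack, origin on the bench; base x -75..35, y -88..88, 8 mm thick. Two lanes along its own x at y = +48 and -48 mm; in each a V rest carries the chuck's neck (x 17 mm, 5 mm thick) and one its pilot (x -53 mm); V arms stay below the chuck's axis + 4 mm. The heads hang free at x 24..64 mm, pointing away from the robot.
- block: Fixed slanted loading block, blue; origin on the bench under the middle of its base plate 120 (x) x 100 (y) x 12 mm; two cheeks at y +-31 mm, up to 68 mm high, carry the black socket. Its +x points away from the robot, give or take its yaw.
- socket: The block's socket: black tube 55 mm across, 62 mm long, its conical bore matching the shank. Origin: centre of its mouth, 87 mm above the bench, at the block's x = 20 mm. z: the bore's axis out of the mouth, leaning 40 degrees from vertical to the block's +x. A chuck is home when its origin and z are on these, flange resting on the mouth. No dogs: any turn about the axis will do.
- spinner: Fixed sample spinner, a white instrument 200 x 200 mm, 90 mm high, origin on the bench under its middle. The spindle stands in the middle of its top.
- wall_rim (a point): Centre of the rim circle of the round clear splash wall on top of the spinner: 168 mm inner, 178 mm outer diameter, standing round the spindle from 90 to 176 mm above the bench. Fixed.
- spindle_mouth (a point): Centre of the spindle nose's top face (57 mm across), 100 mm above the bench, on the spinner's axis. Its frame turns with the spindle: z up, x through one dog. The conical bore matches the shank: 31.6 mm at the mouth, 62 mm deep. The chuck is home when its origin is here, flange flat on the face. The spindle turns easily (0.06 N m), stays where left; its start varies.
- dog (a point): Top middle of one of the two yellow drive dogs, 23.5 mm from the axis along x of point spindle_mouth; the other is opposite. Each is 10 mm wide, 9 mm long radially (19 to 28 mm from the axis) and 8 mm above the nose face, with a rounded top. A chuck resting on top of the dogs stands 8 mm too high.
- bottle: Amber reagent bottle, 60 mm diameter, 150 mm high, origin under its middle. Bystander.
- jar: Small white jar with blue cap, 44 mm diameter, 60 mm high, origin under its middle. Bystander.
- beaker: Glass beaker, 68 mm rim diameter, 85 mm high, origin under its middle. Bystander.
- carton: Cardboard carton 60 x 90 x 50 mm, origin under its middle. Bystander.
- wrench: Steel wrench, 150 mm long, lying flat at the right. Bystander.
- driver: Screwdriver, 170 mm long, lying flat at the left. Bystander.

How it is judged:
By the outcome, as a careful person would: the job done as asked, in the order asked, and still so for the second after the job is handed in, with the robot touching nothing.
It also fails if it takes over 58 s, if anything falls off the work surface, if the arm or the gripper's body presses on something with over 40 N, if the wrist force passes 120 N, or if a joint passes its speed limit or range.

### The arm

A 7-joint arm with a two-finger parallel gripper is mounted at the origin on the work surface. World frame = base frame: x ahead of the robot, y to its left, z up, the work surface at z = 0. Lengths are in m, angles in degrees, forces in N, time in s.
With the tool pointing down it reaches from about 0.425 to 0.875 m from the base axis. Payload 4.7 kg.
Tool frame: the origin (TCP) lies between the finger pads; the fingertips stand 11 mm ahead of it and the grasp point (between the pads) lies 8 mm behind it (env.tcp_to_tips is the distance from the TCP to the fingertips, in m); z points along the fingers, y is the line along which they close (so a half turn about z gives the same grasp; the last joint's range is limited). The gripper opens to 87 mm and grips with 3 to 60 N. Pads are 19 mm wide; open, the fingers measure 117 mm over their backs; the gripper's body (75 mm by 190 mm) begins 51 mm behind the grasp point.
Start: joints at [-76.083, 18.392, -4.016, 83.108, 1.295, 78.541, -3.26], TCP at [0.147, 0.633, 0.234] pointing down, gripper open.
Joint ranges: [-163.93, 163.93], [-17.29, 119.83], [-79.2, 71.16], [3.27, 140.29], [-89.18, 269.18], [5.43, 117.66], [-154.24, 154.24]. Speed limits (degrees/s): [147.25, 147.25, 180, 180, 180, 180, 180].

### API

Orientations are given as [roll, pitch, yaw] about the fixed x, y, z axes, in that order (R = Rz(yaw) Ry(pitch) Rx(roll)).
In Python, from cell import env, viewer gives the robot as it stands.
- The arm moves only by the tool step_arm, never from a script. Its arguments are lists of equal length, an entry for each row: "delta_pos": the shift along the tool's x, y, z in units of 0.2 m (1.0 is 0.2 m), a list of three; "rot": the turn, a rotation vector about the tool's x, y, z in units of 1.5 rad (1.0 is 1.5 rad), a list of three; "gripper": the gripper command: -1 is shut, 1 is fully open, values between are in proportion. A call has 1 to 20 rows; each row is the pose to reach, as a shift and turn from the pose commanded when the call began, along the tool's axes at that moment; what a row does not reach only later rows make up. A row lasts 1/8 s, in which the tool goes at most 62.5 mm and 10.7 degrees, less where a joint would pass 70% of its speed; a pose out of reach is approached as far as the arm can. A call with a number of a shift or a turn outside -1 to 1 is refused whole. A call with a gripper value outside its range is refused whole. The fingers move at their own pace and stop on an object; "squeeze" is the grip in N (left out, the last holds). Time passes only in rows, so rows that repeat a pose let the fingers close. It gives the time, the measured TCP pose, the force, the opening and the grip force at its end, in the units of the state.
- env.get_obs(): the state, without advancing time (a new reading comes with each control period).
- viewer.read_camera(name): name is "scene" or "top" or "wrist"; returns a dict with "img" (400x640x3 uint8, red, green, blue), "fx", "fy", "cx", "cy" (pixels), "dist" ([k1, k2, p1, p2, k3] as OpenCV has them; the pictures are not rectified), "pose" (4x4, takes a point from camera to world coordinates). Camera axes: x right, y down, z forward; pixel columns grow to the right and rows downward; lengths in m; the calibration is good to about 2 mm. A picture is of the moment at which its call begins. There is no depth.
- env.sign_off(): hands the job in; it is judged then, once.
The state is a dict: "time_s": time; "qpos": joint angles; "joint_velocities": joint speeds; "effort": joint torques, N m; "tool_pos": TCP position; "tool_rot": TCP orientation; "force": force on the tool from outside, world axes, zero at the start; "wrist_torque": the same for the moment, N m; "grip_width": finger opening in m; "grasp_force": force on a finger pad.
Only numpy, scipy, OpenCV 4.12 (cv2) and the standard library are available. Lean on these libraries where they do the work, as an engineer would, in place of code of your own. Each camera call takes 0.05 s, during which the arm holds its last target. There are 200 camera calls.

## Working session

There is one attempt and no reset: what is moved stays moved. The work goes in short steps, Python scripts to look and compute and a tool call to move; the robot and the scene stay as the last step left them, time stands still between calls to the robot, and variables do not carry over. Pictures are saved under pics/ and viewed, at most 10 in all, crops included, and the job is handed in when it is done.

Besides the shell and the picture viewer there is one more tool, called by a JSON object that holds its "fn" and its "kwargs". step_arm: Moves the arm, as the interface text tells. Shifts and turns lie within -1 to 1; 1 stands for 0.2 m of shift or 1.5 rad of turn. Its arguments: {"type":"object","properties":{"delta_pos":{"type":"array"},"rot":{"type":"array"},"gripper":{"type":"array"},"squeeze":{"type":"number"}},"required":["delta_pos","rot","gripper"]}

```bash
ls; mkdir -p pics
python3 - <<'E'
from cell import env, viewer
import cv2,numpy as np
o=env.get_obs(); print({k:np.round(v,3) for k,v in o.items()}, env.tcp_to_tips)
for n in ("scene","top","wrist"):
    c=viewer.read_camera(n); cv2.imwrite(f"pics/{n}0.png",c["img"][:,:,::-1]); print(n,[round(c[k],1) for k in("fx","fy","cx","cy")],np.round(c["dist"],4),np.round(c["pose"],3).tolist())
E
```

```text
pics
{'time_s': np.float64(0.0), 'qpos': array([-76.084,  18.439,  -4.017,  83.174,   1.297,  78.541,  -3.26 ]), 'joint_velocities': array([ 0.148,  0.064,  0.01 ,  0.044, -0.024, -0.026,  0.028]), 'effort': array([-0.0000e+00, -4.9129e+01, -4.0400e-01, -3.1252e+01, -6.4000e-02,
        4.4000e-02,  0.0000e+00]), 'tool_pos': array([0.147, 0.633, 0.232]), 'tool_rot': array([-1.79892e+02,  7.00000e-03,  1.66894e+02]), 'force': array([-0.632,  0.224,  0.646]), 'wrist_torque': array([-0.006, -0.027,  0.044]), 'grasp_force': np.float64(0.0), 'grip_width': np.float64(0.087)} 0.011
scene [502.3, 502.3, 324.3, 201.6] [-0.114  0.     0.     0.     0.   ] [[0.882, 0.375, -0.285, 1.009], [0.471, -0.709, 0.525, -0.733], [-0.005, -0.597, -0.802, 1.298], [0.0, 0.0, 0.0, 1.0]]
top [462.0, 462.0, 309.6, 201.8] [-0.0288  0.      0.      0.      0.    ] [[-0.008, -0.991, 0.133, 0.428], [-1.0, 0.01, 0.016, 0.01], [-0.017, -0.132, -0.991, 1.399], [0.0, 0.0, 0.0, 1.0]]
wrist [287.9, 287.9, 323.3, 199.9] [0.013 0.    0.    0.    0.   ] [[0.227, 0.932, 0.282, 0.069], [0.974, -0.217, -0.067, 0.652], [-0.001, 0.29, -0.957, 0.384], [0.0, 0.0, 0.0, 1.0]]
```

View pics/top0.png

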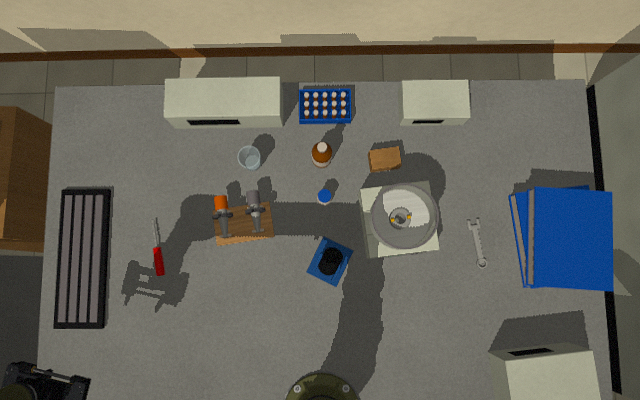

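View pics/scene0.png

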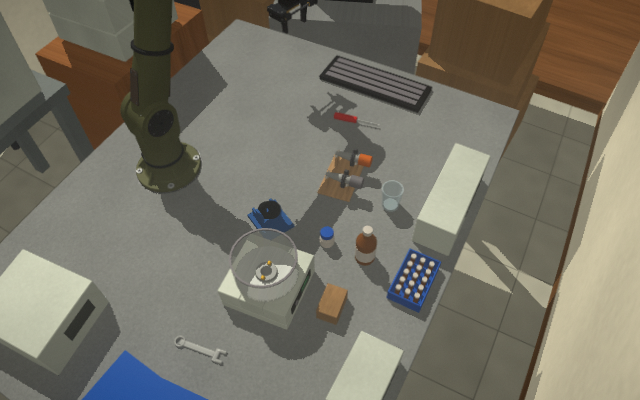

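The top view shows the orange chuck at (221,203) in the rack, the grey one at (253,197), the block's black socket at (330,260), and the spinner with its yellow dogs near (400,217). The scene view shows the orange head at (362,158), the socket at (270,210) and the dogs near (267,268). Next: coarse positions.

```bash
cat > h.py <<'E'
from cell import env, viewer
import cv2, numpy as np
from scipy.spatial.transform import Rotation as Ro
def cam(n): return viewer.read_camera(n)
def K(c): return np.array([[c["fx"],0,c["cx"]],[0,c["fy"],c["cy"]],[0,0,1.]])
def ray(c,uv):
    p=cv2.undistortPoints(np.array(uv,float).reshape(-1,1,2),K(c),np.array(c["dist"],float)).reshape(-1,2)
    P=np.array(c["pose"]); d=np.c_[p,np.ones(len(p))]@P[:3,:3].T
    return P[:3,3],d
def onz(c,uv,z):
    o,d=ray(c,uv); return o+d*((z-o[2])/d[:,2])[:,None]
def tri(obs):  # [(cam,uv),..] -> point, rms miss
    A=np.zeros((3,3));b=np.zeros(3);L=[]
    for c,uv in obs:
        o,d=ray(c,uv);d=d[0]/np.linalg.norm(d[0]);M=np.eye(3)-np.outer(d,d);A+=M;b+=M@o;L.append((M,o))
    p=np.linalg.solve(A,b); return p,[np.linalg.norm(M@(p-o)) for M,o in L]
def proj(c,p):
    P=np.linalg.inv(np.array(c["pose"])); 
    return cv2.projectPoints(np.array(p,float).reshape(-1,1,3),cv2.Rodrigues(P[:3,:3])[0],P[:3,3],K(c),np.array(c["dist"],float))[0].reshape(-1,2)
def hsv(c): return cv2.cvtColor(c["img"],cv2.COLOR_RGB2HSV)
def blobs(c,lo,hi,amin=5,roi=None):
    m=cv2.inRange(hsv(c),np.array(lo),np.array(hi))
    if roi: 
        z=np.zeros_like(m);x0,y0,x1,y1=roi;z[y0:y1,x0:x1]=m[y0:y1,x0:x1];m=z
    n,l,s,ce=cv2.connectedComponentsWithStats(m)
    return [(int(s[i,4]),np.round(ce[i],1).tolist(),s[i,:4].tolist()) for i in range(1,n) if s[i,4]>=amin],l
def T():
    o=env.get_obs(); return np.array(o["tool_pos"]),Ro.from_euler("xyz",o["tool_rot"],degrees=True)
def move(p,R):
    """delta from present pose in tool units"""
    p0,R0=T(); return np.round(R0.inv().apply(np.array(p)-p0)/.2,3),np.round((R0.inv()*R).as_rotvec()/1.5,3)
E
python3 - <<'E'
from h import *
t=cam("top");s=cam("scene")
for n,c,r1,r2,r3 in(("top",t,(200,180,290,250),(300,230,360,290),(370,190,430,245)),("scene",s,(320,140,400,200),(240,190,300,240),(240,245,295,295))):
    print(n,"orange",blobs(c,(3,170,100),(16,255,255),8,r1)[0])
    print(" yellow",blobs(c,(18,110,100),(35,255,255),2,r3)[0])
    print(" blue",blobs(c,(95,120,40),(125,255,255),20,r2)[0]," black",blobs(c,(0,0,0),(180,255,35),20,r2)[0])
cv2.imwrite("pics/top1.png",cv2.resize(t["img"][170:290,200:450,::-1],None,fx=3.2,fy=3.2,interpolation=cv2.INTER_CUBIC))
E
```

```text
top orange [(160, [219.8, 202.2], [214, 195, 14, 16])]
 yellow [(14, [408.3, 216.5], [407, 215, 4, 4]), (16, [392.1, 219.6], [390, 218, 5, 5])]
 blue [(852, [329.0, 261.5], [307, 237, 46, 50])]  black [(466, [330.1, 260.8], [319, 248, 24, 27])]
scene orange [(84, [364.8, 158.1], [359, 154, 13, 10])]
 yellow [(13, [268.8, 262.5], [267, 261, 4, 4]), (15, [262.5, 276.9], [261, 275, 4, 5])]
 blue [(22, [256.1, 210.5], [253, 208, 8, 6]), (68, [285.5, 218.4], [281, 211, 11, 14]), (77, [254.2, 220.1], [248, 212, 14, 16])]  black []
```

View pics/top1.png

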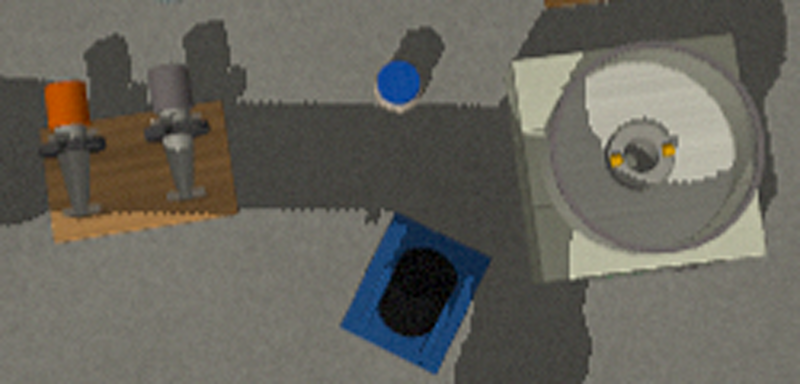

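The crop shows the rack at left (orange head at crop (67,105)), the block turned about -25° with its plate corners at (395,212), (490,258), (437,372) and (342,325), and the dogs at (615,160) and (669,150).

Run:
```python
from h import *
t=cam("top");s=cam("scene")
print("head",onz(t,[219.8,202.2],.07),tri([(t,[219.8,202.2]),(s,[364.8,158.1])]))
for a,b in (([408.3,216.5],[262.5,276.9]),([392.1,219.6],[268.8,262.5])): print("dog",onz(t,a,.108)[0],tri([(t,a),(s,b)]))
m=cv2.inRange(hsv(t),np.array((95,120,40)),np.array((125,255,255)));z=np.zeros_like(m);z[230:290,300:360]=m[230:290,300:360]
cs=max(cv2.findContours(z,0,1)[0],key=cv2.contourArea);r=cv2.minAreaRect(cs);q=onz(t,cv2.boxPoints(r),.012);print("block",q[:,:2],q.mean(0),np.linalg.norm(np.diff(q,axis=0),axis=1))
# rack: base mask brown + rim
print("chuck axis: neck/pilot px orange crop",onz(t,[[200+67/3.2,170+82/3.2],[200+82/3.2,170+212/3.2]],.062))
```

```text
head [[0.60728438 0.2924989  0.07      ]] (array([0.60635381, 0.29209505, 0.06700978]), [np.float64(0.0016461398760197555), np.float64(0.001646139876019533)])
dog [ 0.55648594 -0.24597575  0.108     ] (array([ 0.55638785, -0.24838025,  0.09965945]), [np.float64(0.0011932204666653267), np.float64(0.0011932204666653613)])
dog [ 0.54821433 -0.20037782  0.108     ] (array([ 0.54801522, -0.20250076,  0.09972367]), [np.float64(0.0012411539144330341), np.float64(0.001241153914433138)])
block [[ 0.40510258  0.04456714]
 [ 0.51035861 -0.00951647]
 [ 0.46543975 -0.09728912]
 [ 0.36109659 -0.04268307]] [ 0.43549938 -0.02623038  0.012     ] [0.11833794 0.0985989  0.11776806]
chuck axis: neck/pilot px orange crop [[0.62781712 0.2911963  0.062     ]
 [0.50846804 0.27543195 0.062     ]]
```

{"fn": "step_arm", "kwargs": {"delta_pos": [[-0.3, -0.13, 0], [-0.6, -0.27, 0], [-0.9, -0.4, 0], [-0.9, -0.4, 0]], "rot": [[0, 0, 0], [0, 0, 0], [0, 0, 0], [0, 0, 0]], "gripper": [1, 1, 1, 1], "squeeze": 60}}

```text
time_s: 0.85
tool_pos: [0.3105, 0.5102, 0.234]
tool_rot: [-180.0, 0.2, 166.4]
force: [-0.4, 1.0, 0.1]
grip_width: 0.0871
grasp_force: 0.0
```

{"fn": "step_arm", "kwargs": {"delta_pos": [[-0.3, -0.13, 0], [-0.6, -0.27, 0], [-0.9, -0.4, 0], [-0.9, -0.4, 0]], "rot": [[0, 0, -0.12], [0, 0, -0.24], [0, 0, -0.24], [0, 0, -0.24]], "gripper": [1, 1, 1, 1]}}

```text
time_s: 1.35
tool_pos: [0.4655, 0.3919, 0.2337]
tool_rot: [-179.9, 0.1, -172.9]
force: [-0.9, -0.1, 0.8]
grip_width: 0.0871
grasp_force: 0.0
```

Run:
```python
from h import *
o=env.get_obs();print(o["time_s"],o["tool_pos"],o["tool_rot"],o["qpos"])
print(move([.585,.29,.234],Ro.from_euler("xyz",[180,0,-172.5],degrees=True)))
```

```text
1.35 [0.46550488 0.3919109  0.23367085] [-1.79912884e+02  8.72715366e-02 -1.72861142e+02] [-48.81881579  13.19043199   7.28615435  89.74423458  -1.57660232
  77.15045863  55.76596772]
(array([-0.53, -0.58,  0.  ]), array([-0.001,  0.001, -0.004]))
```

{"fn": "step_arm", "kwargs": {"delta_pos": [[-0.27, -0.29, 0], [-0.53, -0.58, 0], [-0.53, -0.58, 0], [-0.53, -0.58, 0]], "rot": [[0, 0, 0], [0, 0, 0], [0, 0, 0], [0, 0, 0]], "gripper": [1, 1, 1, 1]}}

```text
time_s: 1.85
tool_pos: [0.5835, 0.2927, 0.2332]
tool_rot: [-180.0, 0.0, -172.7]
force: [-1.0, -0.1, 0.1]
grip_width: 0.0869
grasp_force: 0.0
```

Run:
```python
from h import *
c=cam("wrist");cv2.imwrite("pics/w1.png",c["img"][:,:,::-1])
b,l=blobs(c,(3,170,60),(16,255,255),100);print(b,T()[0],env.get_obs()["qpos"])
for a,ce,bb in b:
    print(onz(c,ce,.075))
```

```text
[(1058, [317.7, 205.4], [302, 185, 32, 39])] [0.58175115 0.29520145 0.23318918] [-38.62180589  18.67413563  12.0752209   83.26148698  -3.98234616
  78.51371809  71.12383295]
[[0.60410831 0.28966381 0.075     ]]
```

View pics/w1.png

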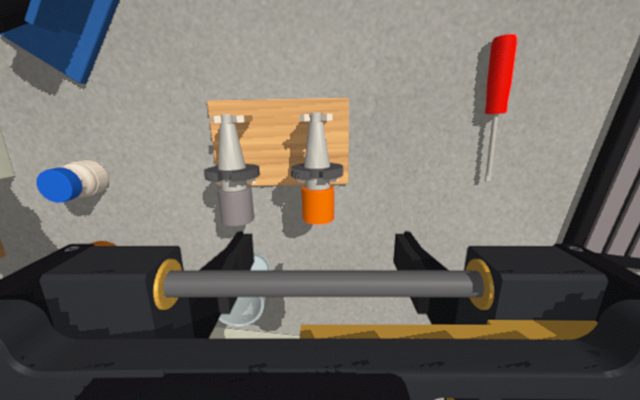

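The wrist view shows the orange head at (318,205), its pilot at (316,118), the grey chuck parallel at left (236,205), and the rack edge from (208,101) to (349,97).

Run:
```python
from h import *
c=cam("wrist");b,l=blobs(c,(3,170,60),(16,255,255),100);print(b,T()[0])
x,y,w,h=b[0][2]
e=onz(c,[[x+w/2,y],[x+w/2,y+h]],.081);print("top edges",e,np.linalg.norm(e[1]-e[0]))
s=onz(c,[[x,y+h*.6],[x+w,y+h*.6]],.065);print("sides",s,np.linalg.norm(s[1]-s[0]),s.mean(0))
q=onz(c,[[208,101],[349,97]],.008);d=q[0]-q[1];print("rack edge",q,np.linalg.norm(d),"yaw",np.degrees(np.arctan2(-d[0],d[1])))
p=onz(c,[[316,117],[x+w/2,y+h/2]],.068);d=p[1]-p[0];print("axis yaw",np.degrees(np.arctan2(d[1],d[0])))
```

```text
[(1048, [314.9, 206.7], [299, 187, 32, 38])] [0.58075407 0.29671463 0.23326141]
top edges [[0.57980461 0.28681394 0.081     ]
 [0.62375574 0.2922077  0.081     ]] 0.04428086141656438
sides [[0.61363206 0.27166933 0.065     ]
 [0.60877704 0.30882411 0.065     ]] 0.037470635661048586 [0.61120455 0.29024672 0.065     ]
rack edge [[0.5071435  0.14311671 0.008     ]
 [0.47970026 0.31478313 0.008     ]] 0.1738461692175545 yaw -170.91733181909478
axis yaw 6.37797955831389
```

Run:
```python
from h import *
print(T()[0],T()[1].as_euler("xyz",degrees=True))
print(move([.598,.289,.13],Ro.from_euler("xyz",[180,0,-172],degrees=True)))
```

```text
[0.58075407 0.29671463 0.23326141] [ 1.79908912e+02 -7.03862548e-02 -1.72357032e+02]
(array([-0.081, -0.051,  0.516]), array([ 0.001, -0.001, -0.004]))
```

{"fn": "step_arm", "kwargs": {"delta_pos": [[-0.08, -0.05, 0.26], [-0.08, -0.05, 0.51], [-0.08, -0.05, 0.51], [-0.08, -0.05, 0.51]], "rot": [[0, 0, 0], [0, 0, 0], [0, 0, 0], [0, 0, 0]], "gripper": [1, 1, 1, 1]}}

```text
time_s: 2.45
tool_pos: [0.5991, 0.2891, 0.1337]
tool_rot: [179.9, 0.1, -172.3]
force: [-0.1, 0.6, 0.2]
grip_width: 0.0868
grasp_force: 0.0
```

Run:
```python
from h import *
for i in range(2):
  c=cam("wrist");print(T()[0],T()[1].as_euler("xyz",degrees=True))
b,l=blobs(c,(3,170,60),(16,255,255),100);print(b)
x,y,w,h=b[0][2]
e=onz(c,[[x+w/2,y],[x+w/2,y+h]],.081);print("top edges",e,np.linalg.norm(e[1]-e[0]))
print(move([.598,.289,.054],Ro.from_euler("xyz",[180,0,-172],degrees=True)))
p=T()[0];print("head centre row rel to fingers: lateral", T()[1].inv().apply(e.mean(0)-p))
```

```text
[0.59993429 0.28888529 0.13462028] [ 179.86936048    0.22344501 -172.36284652]
[0.6002875  0.28854473 0.13488408] [ 179.86150992    0.2582271  -172.40052504]
[(2168, [322.0, 224.5], [299, 195, 46, 57])]
top edges [[0.5784265  0.28594368 0.081     ]
 [0.62467717 0.29206819 0.081     ]] 0.046654416411925914
(array([0.013, 0.003, 0.404]), array([ 0.002,  0.003, -0.005]))
head centre row rel to fingers: lateral [-0.00107136  0.00015969  0.05389   ]
```

{"fn": "step_arm", "kwargs": {"delta_pos": [[0.01, 0, 0.2], [0.01, 0, 0.4], [0.01, 0, 0.4], [0.01, 0, 0.4], [0.01, 0, 0.4], [0.01, 0, 0.4], [0.01, 0, 0.4], [0.01, 0, 0.4], [0.01, 0, 0.4]], "rot": [[0, 0, 0], [0, 0, 0], [0, 0, 0], [0, 0, 0], [0, 0, 0], [0, 0, 0], [0, 0, 0], [0, 0, 0], [0, 0, 0]], "gripper": [1, 1, 1, -1, -1, -1, -1, -1, -1], "squeeze": 60}}

```text
time_s: 3.68
tool_pos: [0.5973, 0.2874, 0.0517]
tool_rot: [179.9, 0.0, -172.5]
force: [0.9, 1.4, -1.2]
grip_width: 0.0361
grasp_force: 60.0
```

{"fn": "step_arm", "kwargs": {"delta_pos": [[0, 0, -0.1], [0, 0, -0.3], [0, 0, -0.6], [0, 0, -0.9], [0, 0, -0.9], [0, 0, -0.9]], "rot": [[0, 0, 0], [0, 0, 0], [0, 0, 0], [0, 0, 0], [0, 0, 0], [0, 0, 0]], "gripper": [-1, -1, -1, -1, -1, -1]}}

```text
time_s: 4.42
tool_pos: [0.5964, 0.2858, 0.2308]
tool_rot: [-180.0, -0.1, -172.5]
force: [-0.5, -0.4, -5.6]
grip_width: 0.0363
grasp_force: 60.0
```

Run:
```python
from h import *
c=cam("wrist");c=cam("wrist");p,R=T();o=env.get_obs();print(p,R.as_euler("xyz",degrees=True),o["force"],o["grip_width"],o["qpos"])
cv2.imwrite("pics/w2.png",c["img"][:,:,::-1])
b,l=blobs(c,(3,170,60),(16,255,255),100);print(b)
# predicted pixels of chuck points in hand
pt=lambda x,z:(R.apply([x,0,z])+p)
for n,z in(("tip",-58),("origin",0),("head24",24),("head64",64)):
    print(n,proj(c,pt(-(z-37)/1000,-.0103)), "top:",proj(c,pt(-(z-37)/1000,-.0103-.019)))
P=np.array(c["pose"]);print("cam in tool",R.inv().apply(P[:3,3]-p),R.inv().apply(P[:3,2]))
```

```text
[0.59576498 0.28563237 0.22886858] [-179.89600651   -0.26744226 -172.48728504] [ 0.60550144 -0.59820267 -5.1109103 ] 0.03637718474460493 [-37.56128044  20.023123    12.58767708  82.06433946  -4.34890717
  78.67601237  72.67757396]
[(254, [116.6, 246.5], [95, 235, 33, 32]), (1149, [323.7, 260.2], [288, 242, 71, 28]), (1685, [323.6, 309.6], [291, 297, 66, 28])]
tip [[321.62398664  78.07504434]] top: [[321.39375179  72.54723472]]
origin [[321.86061861 200.28811106]] top: [[321.69371901 212.60891671]]
head24 [[321.94169808 242.98901285]] top: [[321.79372577 260.38221102]]
head64 [[322.06050541 306.36177644]] top: [[321.93793689 330.27638141]]
cam in tool [ 0.08017555  0.00063807 -0.1517058 ] [-2.90623799e-01  7.27633264e-04  9.56837122e-01]
```

View pics/w2.png

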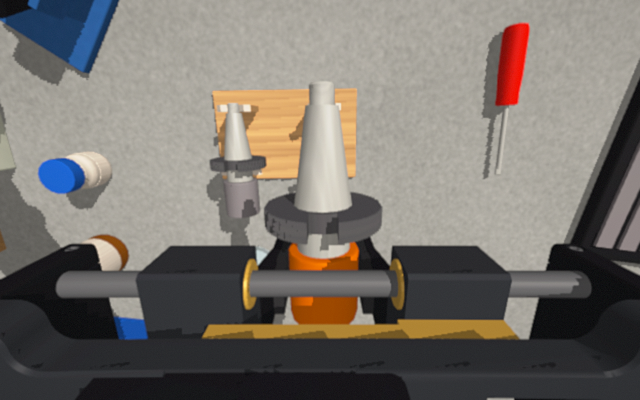

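The wrist view shows the chuck level in hand, pilot end at (321,82), flange at (323,213) and no visible droop. The block is partly visible at top left.

{"fn": "step_arm", "kwargs": {"delta_pos": [[0.17, -0.26, 0], [0.34, -0.52, 0], [0.48, -0.77, 0], [0.48, -0.77, 0], [0.48, -0.77, 0]], "rot": [[0, 0, 0], [0, 0, 0], [0, 0, 0], [0, 0, 0], [0, 0, 0]], "gripper": [-1, -1, -1, -1, -1]}}

```text
time_s: 5.15
tool_pos: [0.5215, 0.1215, 0.2304]
tool_rot: [180.0, -0.1, -172.5]
force: [0.5, 1.3, -4.3]
grip_width: 0.0361
grasp_force: 60.0
```

Run:
```python
from h import *
c=cam("wrist");c=cam("wrist");p,R=T();o=env.get_obs();print(p,R.as_euler("xyz",degrees=True),o["qpos"])
cv2.imwrite("pics/w3.png",c["img"][:,:,::-1])
```

```text
[0.52187183 0.12263027 0.23061609] [ 1.79997933e+02 -8.86943521e-02 -1.72357553e+02] [-31.50204964   4.47406823  16.35939501 100.13292036  -1.31359935
  75.66474673  82.77982512]
```

View pics/w3.png

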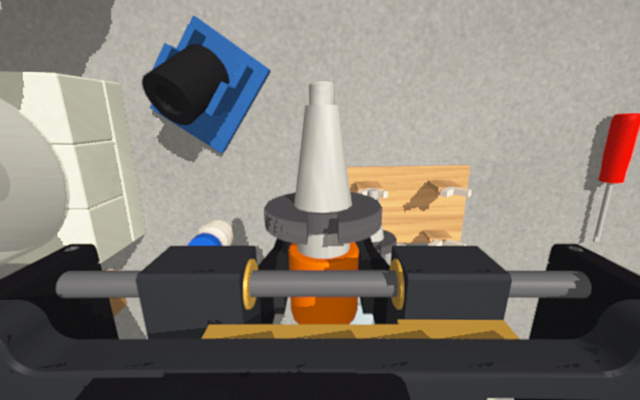

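The block is at upper left with its plate corners at (197,16), (270,72) and (224,152), and the socket mouth around (166,95), facing down-left in the image.

```bash
cat >> h.py <<'E'
def socket(center,yaw):
    y=np.radians(yaw);ex=np.array([np.cos(y),np.sin(y),0]);s40,c40=np.sin(np.radians(40)),np.cos(np.radians(40))
    S=np.array([center[0],center[1],0])+.02*ex+[0,0,.087]; z=s40*ex+np.array([0,0,c40]); xf=c40*ex-np.array([0,0,s40]); return S,z,xf
E
python3 - <<'E'
from h import *
c=cam("wrist")
m=cv2.inRange(hsv(c),np.array((98,120,50)),np.array((118,255,255)));m[160:]=0;m[:,:130]=0;m[:,290:]=0
ct=max(cv2.findContours(m,0,1)[0],key=cv2.contourArea)
q=cv2.approxPolyDP(cv2.convexHull(ct),4,True).reshape(-1,2);print("hull",q.tolist())
# plate edges: fit lines to hull-edge pixels
w=onz(c,[[197,16],[270,72],[224,152]],.012);print(w,np.linalg.norm(np.diff(w,axis=0),axis=1),[np.degrees(np.arctan2(d[1],d[0])) for d in np.diff(w,axis=0)])
cen=(w[0]+w[2])/2;print("center",cen)
b=cv2.inRange(hsv(c),np.array((0,0,0)),np.array((180,255,45)));b[135:]=0;b[:,:135]=0;b[:,235:]=0;b[:40]=0
n,l,s,ce=cv2.connectedComponentsWithStats(b);i=1+np.argmax(s[1:,4]);print("black",s[i])
for yaw in(-27,):
    S,z,xf=socket(cen,yaw);e=np.cross(z,xf);a=np.linspace(0,6.28,24)
    P=[S+.0275*(np.cos(t)*xf+np.sin(t)*e) for t in a];u=proj(c,P);print("mouth",S,proj(c,S),u.min(0),u.max(0))
    v=cv2.resize(c["img"][:200,100:320],None,fx=3,fy=3,interpolation=cv2.INTER_CUBIC)[:,:,::-1].copy()
    for x in u: cv2.circle(v,tuple(int(k) for k in (x-[100,0])*3+1.5),1,(0,0,255),-1)
    cv2.imwrite("pics/w4.png",v)
E
```

```text
hull [[193, 16], [269, 70], [221, 152], [173, 121], [153, 68], [164, 44]]
[[ 0.35891959 -0.04073285  0.012     ]
 [ 0.40509679  0.04442632  0.012     ]
 [ 0.50657798 -0.006292    0.012     ]] [0.09687321 0.11344946] [np.float64(61.53142671584427), np.float64(-26.55498887167339)]
center [ 0.43274878 -0.02351242  0.012     ]
black [ 143   44   85   80 4213]
mouth [ 0.45056891 -0.03259223  0.087     ] [[172.69113601 100.41904463]] [145.96881178  72.0699294 ] [198.49294662 124.91439143]
```

View pics/w4.png

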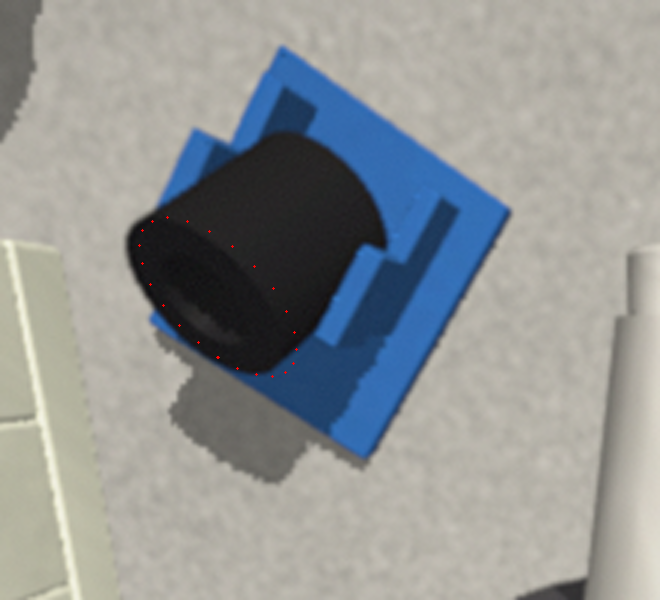

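The projected mouth circle sits about 4 px right of the real mouth edge (127 against 139 in the crop), so I shift it accordingly. That agrees with the top-view plate centre.

```bash
cat >> h.py <<'E'
def first_pose(S,z,xf,d,g=.0355,a=-.0103):
    R=Ro.from_matrix(np.c_[-z,np.cross(xf,-z),xf]); return S+d*z-R.apply([g,0,a]),R
E
python3 - <<'E'
from h import *
c=cam("wrist");print("mouth px cast",onz(c,[168.7,99.6],.087))
S,z,xf=socket((.4348,-.0268),-27);print("S",S,z,xf)
for d in(.1,):
    p,R=first_pose(S,z,xf,d);print(d,p,R.as_euler("xyz",degrees=True),move(p,R))
E
```

```text
mouth px cast [[ 0.4505469 -0.0364527  0.087    ]]
S [ 0.45262013 -0.03587981  0.087     ] [ 0.57272795 -0.29181947  0.76604444] [ 0.6825506  -0.3477769  -0.64278761]
0.1 [ 0.53725504 -0.07900345  0.18417831] [180.  50. 153.] (array([ 0.059, -1.008,  0.234]), array([ 0.175, -0.564,  0.377]))
```

{"fn": "step_arm", "kwargs": {"delta_pos": [[0.02, -0.2, -0.1], [0.04, -0.4, -0.1], [0.06, -0.6, -0.1], [0.06, -0.8, -0.1], [0.06, -1.0, -0.1], [0.06, -1.0, -0.1], [0.06, -1.0, -0.1], [0.06, -1.0, -0.1], [0.06, -1.0, -0.1]], "rot": [[0.029, -0.094, 0.063], [0.058, -0.188, 0.126], [0.087, -0.282, 0.189], [0.117, -0.376, 0.251], [0.146, -0.47, 0.314], [0.175, -0.564, 0.377], [0.175, -0.564, 0.377], [0.175, -0.564, 0.377], [0.175, -0.564, 0.377]], "gripper": [-1, -1, -1, -1, -1, -1, -1, -1, -1]}}

```text
time_s: 6.48
tool_pos: [0.5544, -0.0712, 0.2289]
tool_rot: [-178.4, 49.2, 153.9]
force: [0.9, 1.1, -3.9]
grip_width: 0.0365
grasp_force: 60.0
```

Run:
```python
from h import *
c=cam("wrist");o=env.get_obs();print(o["time_s"],T()[0],o["tool_rot"],o["qpos"],o["force"],o["grip_width"])
S,z,xf=socket((.4342,-.0269),-27)
for d in(.1,.08,.02,0):
    p,R=first_pose(S,z,xf,d);print(d,p,move(p,R))
```

```text
6.525 [ 0.55320525 -0.07262761  0.22724303] [-178.23250638   49.03478188  153.87354026] [ 11.15349627 -17.16117137 -22.39548854 133.54353599  48.4695541
  32.00007666  15.29602501] [-0.99578546  1.20819308 -5.61561591] 0.03628033831824705
0.1 [ 0.53665504 -0.07910345  0.18417831] (array([ 0.202, -0.063,  0.098]), array([-0.013, -0.011,  0.007]))
0.08 [ 0.52520048 -0.07326706  0.16885742] (array([ 0.302, -0.061,  0.099]), array([-0.013, -0.011,  0.007]))
0.02 [ 0.4908368  -0.05575789  0.12289475] (array([ 0.602, -0.058,  0.104]), array([-0.013, -0.011,  0.007]))
0 [ 0.47938224 -0.0499215   0.10757387] (array([ 0.702, -0.057,  0.106]), array([-0.013, -0.011,  0.007]))
```

Joint 2 is almost at its limit, so a tool coming from the robot side is too close in. Any turn about the socket axis will do, so I'll bring the tool in from the +y side, turned 50° about that axis.

```bash
cat >> h.py <<'E'
def pose_a(S,z,xf,d,al,g=.0355,a=-.0103):
    R=Ro.from_matrix(np.c_[-z,np.cross(xf,-z),xf])*Ro.from_rotvec([np.radians(al),0,0]); return S+d*z-R.apply([g,0,a]),R
E
python3 - <<'E'
from h import *
S,z,xf=socket((.4342,-.0269),-27)
p,R=pose_a(S,z,xf,.13,50);print(p,R.as_matrix()[:,2],move(p,R))
E
```

```text
[ 0.54774348 -0.09360873  0.20952464] [ 0.09095817 -0.90609728 -0.41317591] (array([ 0.053, -0.104,  0.078]), array([ 0.569, -0.007,  0.011]))
```

{"fn": "step_arm", "kwargs": {"delta_pos": [[0.01, -0.02, 0.0], [0.02, -0.04, 0.0], [0.03, -0.06, 0.02], [0.05, -0.1, 0.04], [0.05, -0.1, 0.08], [0.05, -0.1, 0.08], [0.05, -0.1, 0.08], [0.05, -0.1, 0.08]], "rot": [[0.11, 0, 0], [0.22, 0, 0], [0.33, 0, 0.01], [0.45, 0, 0.01], [0.57, -0.007, 0.011], [0.57, -0.007, 0.011], [0.57, -0.007, 0.011], [0.57, -0.007, 0.011]], "gripper": [-1, -1, -1, -1, -1, -1, -1, -1]}}

```text
time_s: 7.52
tool_pos: [0.5501, -0.0942, 0.2157]
tool_rot: [-130.3, 50.5, 152.7]
force: [0.0, 0.9, -3.5]
grip_width: 0.036
grasp_force: 60.0
```

Run:
```python
from h import *
for i in range(3): c=cam("wrist")
o=env.get_obs();print(o["time_s"],T()[0],o["tool_rot"],o["qpos"],o["force"],o["grip_width"])
S,z,xf=socket((.4342,-.0269),-27)
for d in(.13,.075,0):
    p,R=pose_a(S,z,xf,d,50);print(d,p,move(p,R))
```

```text
7.675 [ 0.5499445  -0.09463624  0.21556063] [-130.29190212   50.47849638  152.64149569] [  4.67085156  25.6921403  -36.98987123 107.09161549  68.0982399
 100.20060782 -16.02246861] [ 0.35227999  0.03061942 -4.29317392] 0.036524485874885396
0.13 [ 0.54774348 -0.09360873  0.20952464] (array([0.031, 0.007, 0.007]), array([ 0.   ,  0.002, -0.006]))
0.075 [ 0.51624344 -0.07755866  0.1673922 ] (array([0.306, 0.005, 0.006]), array([ 0.   ,  0.002, -0.006]))
0 [ 0.47328884 -0.0556722   0.10993887] (array([0.681, 0.001, 0.005]), array([ 0.   ,  0.002, -0.006]))
```

{"fn": "step_arm", "kwargs": {"delta_pos": [[0.15, 0, 0], [0.31, 0, 0], [0.31, 0, 0], [0.31, 0, 0], [0.31, 0, 0]], "rot": [[0, 0, 0], [0, 0, 0], [0, 0, 0], [0, 0, 0], [0, 0, 0]], "gripper": [-1, -1, -1, -1, -1]}}

```text
time_s: 8.3
tool_pos: [0.5155, -0.0767, 0.1663]
tool_rot: [-130.2, 50.3, 152.6]
force: [-0.5, -0.6, -4.4]
grip_width: 0.0363
grasp_force: 60.0
```

Run:
```python
from h import *
c=cam("wrist");c=cam("wrist");s=cam("scene");t=cam("top")
o=env.get_obs();print(o["time_s"],T()[0],o["tool_rot"],o["qpos"])
w=cv2.resize(c["img"],(560,350))
a=cv2.resize(s["img"][150:250,210:330],(300,250),interpolation=cv2.INTER_CUBIC);b=cv2.resize(t["img"][210:290,290:380],(281,250),interpolation=cv2.INTER_CUBIC)
v=np.zeros((600,600,3),np.uint8);v[:350,:560]=w;v[350:,:300]=a;v[350:,300:581]=b;cv2.imwrite("pics/w5.png",v[:,:,::-1])
S,z,xf=socket((.4342,-.0269),-27);p,R=T();tip=R.apply([.0355+.058,0,-.0103])+p
print("tip",tip,"tip-S in socket",np.dot(tip-S,z),tip-S-np.dot(tip-S,z)*z, "px tip",proj(c,tip),"S",proj(c,S))
```

```text
8.5 [ 0.51496715 -0.07650673  0.16521171] [-130.12711255   50.23199771  152.72446252] [  2.43737356  28.49179738 -37.70026509 111.42995213  66.51394023
 100.10762164 -23.67024972]
tip [ 0.46088119 -0.03975937  0.09759011] tip-S in socket 0.01429042471049423 [ 0.00067654  0.00039067 -0.00035699] px tip [[323.49523338  80.29488582]] S [[321.36854036  45.26928609]]
```

View pics/w5.png

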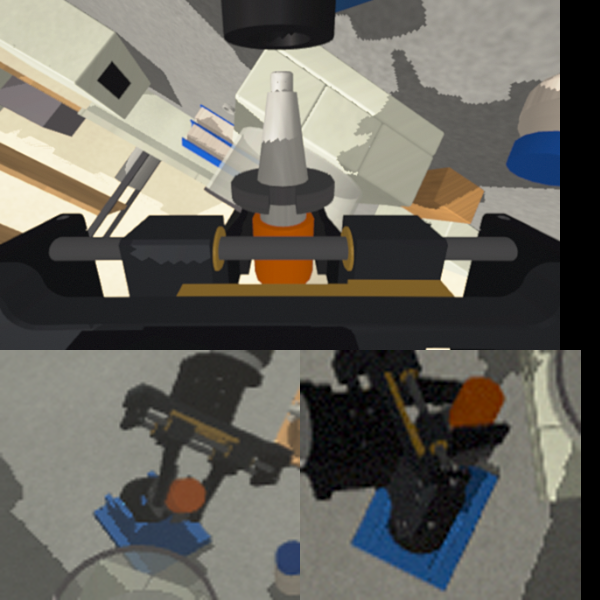

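The wrist tile shows the tip at native (322,82) and the mouth centre near (318,40). They are in line within 2 mm, with the mouth slightly towards −ty. The other tiles show the chuck poised over the block.

{"fn": "step_arm", "kwargs": {"delta_pos": [[0.1, -0.008, 0], [0.2, -0.008, 0], [0.26, -0.008, 0], [0.28, -0.008, 0], [0.28, -0.008, 0]], "rot": [[0, 0, 0], [0, 0, 0], [0, 0, 0], [0, 0, 0], [0, 0, 0]], "gripper": [-1, -1, -1, -1, -1]}}

```text
time_s: 9.12
tool_pos: [0.4818, -0.0604, 0.1228]
tool_rot: [-130.1, 50.2, 152.8]
force: [0.9, -0.5, -4.5]
grip_width: 0.0366
grasp_force: 60.0
```

{"fn": "step_arm", "kwargs": {"delta_pos": [[0.015, 0, 0], [0.03, 0, 0], [0.03, 0, 0]], "rot": [[0, 0, 0], [0, 0, 0], [0, 0, 0]], "gripper": [-1, -1, -1]}}

```text
time_s: 9.5
tool_pos: [0.478, -0.0586, 0.1179]
tool_rot: [-130.1, 50.2, 152.8]
force: [-0.0, 1.0, -4.8]
grip_width: 0.036
grasp_force: 60.0
```

{"fn": "step_arm", "kwargs": {"delta_pos": [[0.015, 0, 0], [0.025, 0, 0], [0.025, 0, 0]], "rot": [[0, 0, 0], [0, 0, 0], [0, 0, 0]], "gripper": [-1, -1, -1]}}

```text
time_s: 9.88
tool_pos: [0.4751, -0.0571, 0.1139]
tool_rot: [-130.1, 50.2, 152.8]
force: [-0.5, -0.9, -4.8]
grip_width: 0.0363
grasp_force: 60.0
```

Run:
```python
from h import *
c=cam("wrist");c=cam("wrist");o=env.get_obs();p,R=T()
S,z,xf=socket((.4342,-.0269),-27);O=R.apply([.0355,0,-.0103])+p
print(p,o["force"],o["wrist_torque"],"d",np.dot(O-S,z),R.inv().apply(O-S))
cv2.imwrite("pics/w6.png",cv2.resize(c["img"][:260,180:460],None,fx=2,fy=2,interpolation=cv2.INTER_CUBIC)[:,:,::-1])
```

```text
[ 0.47523384 -0.0571646   0.114082  ] [-0.1688974   0.40006368 -4.09128095] [1.87567646 0.12422903 0.04092952] d 0.004718721720623959 [-0.00472171 -0.0007434  -0.00016255]
```

View pics/w6.png

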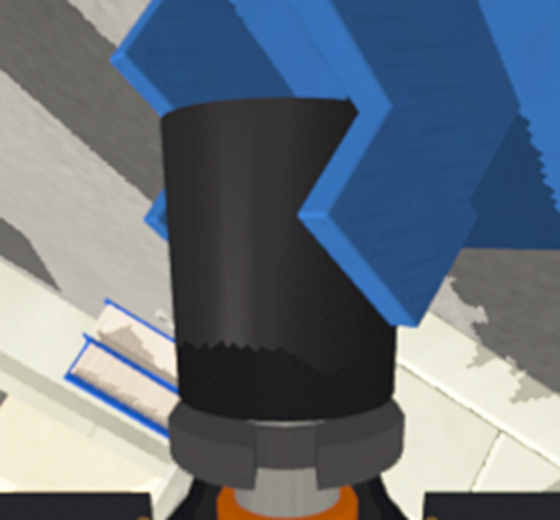

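The socket tube and flange are centred on each other (u≈287 in the crop) with a small gap left, and there is no contact force yet. I'll continue gently.

{"fn": "step_arm", "kwargs": {"delta_pos": [[0.005, 0, 0], [0.01, 0, 0], [0.01, 0, 0]], "rot": [[0, 0, 0], [0, 0, 0], [0, 0, 0]], "gripper": [-1, -1, -1]}}

```text
time_s: 10.35
tool_pos: [0.4741, -0.0566, 0.1125]
tool_rot: [-130.1, 50.2, 152.8]
force: [0.5, 0.5, -4.9]
grip_width: 0.0362
grasp_force: 60.0
```

{"fn": "step_arm", "kwargs": {"delta_pos": [[0.005, 0, 0], [0.008, 0, 0], [0.008, 0, 0]], "rot": [[0, 0, 0], [0, 0, 0], [0, 0, 0]], "gripper": [-1, -1, -1]}}

```text
time_s: 10.72
tool_pos: [0.4732, -0.0562, 0.1114]
tool_rot: [-130.1, 50.2, 152.8]
force: [1.0, -1.9, -4.6]
grip_width: 0.0363
grasp_force: 60.0
```

{"fn": "step_arm", "kwargs": {"delta_pos": [[0.005, 0, 0], [0.008, 0, 0], [0.008, 0, 0]], "rot": [[0, 0, 0], [0, 0, 0], [0, 0, 0]], "gripper": [-1, -1, -1]}}

```text
time_s: 11.1
tool_pos: [0.4727, -0.056, 0.1106]
tool_rot: [-130.0, 50.3, 152.8]
force: [2.8, -3.7, -3.0]
grip_width: 0.0366
grasp_force: 60.0
```

{"fn": "step_arm", "kwargs": {"delta_pos": [[0.005, 0, 0], [0.006, 0, 0], [0.006, 0, 0]], "rot": [[0, 0, 0], [0, 0, 0], [0, 0, 0]], "gripper": [-1, -1, -1]}}

```text
time_s: 11.48
tool_pos: [0.4726, -0.0561, 0.1105]
tool_rot: [-130.0, 50.4, 152.9]
force: [5.1, -4.3, -0.4]
grip_width: 0.0366
grasp_force: 60.0
```

{"fn": "step_arm", "kwargs": {"delta_pos": [[0.005, 0, 0], [0.01, 0, 0], [0.01, 0, 0]], "rot": [[0, 0, 0], [0, 0, 0], [0, 0, 0]], "gripper": [-1, -1, -1]}}

```text
time_s: 11.85
tool_pos: [0.4725, -0.0562, 0.1104]
tool_rot: [-129.9, 50.6, 153.0]
force: [7.2, -6.7, 3.1]
grip_width: 0.0363
grasp_force: 60.0
```

Run:
```python
from h import *
c=cam("wrist");o=env.get_obs();p,R=T()
S,z,xf=socket((.4342,-.0269),-27);O=R.apply([.0355,0,-.0103])+p
print(p,o["force"],o["wrist_torque"],"d",np.dot(O-S,z),R.inv().apply(O-S), "axis tilt",np.degrees(np.arccos(np.dot(-R.as_matrix()[:,0],z))))
g=cv2.cvtColor(c["img"],cv2.COLOR_RGB2GRAY)
for u in (300,322,345): print(u,g[180:225,u].tolist())
```

```text
[ 0.47245847 -0.05618117  0.11035968] [ 8.66444834 -7.06332181  3.15544554] [-0.09352741 -0.57194575  1.4065487 ] d -6.665299297150192e-05 [ 6.34376900e-05 -7.17863010e-04  4.34527973e-04] axis tilt 0.5906458205452911
300 [30, 29, 28, 33, 26, 26, 30, 28, 29, 29, 29, 31, 27, 28, 28, 29, 28, 28, 30, 27, 27, 27, 27, 29, 27, 27, 29, 30, 29, 28, 28, 29, 29, 29, 27, 31, 29, 28, 28, 28, 37, 54, 60, 66, 68]
322 [33, 33, 32, 31, 34, 31, 32, 31, 34, 32, 31, 30, 33, 33, 34, 34, 30, 31, 31, 33, 30, 30, 30, 29, 32, 31, 32, 28, 31, 32, 29, 29, 32, 30, 31, 29, 30, 29, 31, 28, 26, 35, 53, 69, 73]
345 [33, 33, 32, 27, 26, 27, 28, 27, 28, 28, 29, 28, 30, 30, 28, 28, 28, 28, 27, 32, 30, 31, 30, 29, 27, 29, 28, 29, 28, 30, 27, 28, 29, 28, 28, 28, 30, 26, 28, 30, 43, 56, 60, 66, 68]
```

Firm stop at d≈0, the load is axial, and the wrist columns show no gap, so the chuck is home. I'll relieve the push, open and back out.

{"fn": "step_arm", "kwargs": {"delta_pos": [[-0.01, 0, 0], [-0.012, 0, 0], [-0.012, 0, 0], [-0.012, 0, 0], [-0.012, 0, 0], [-0.012, 0, 0], [-0.012, 0, 0]], "rot": [[0, 0, 0], [0, 0, 0], [0, 0, 0], [0, 0, 0], [0, 0, 0], [0, 0, 0], [0, 0, 0]], "gripper": [-1, -1, 0.8, 0.8, 0.8, 0.8, 0.8]}}

```text
time_s: 12.78
tool_pos: [0.4717, -0.0553, 0.1095]
tool_rot: [-130.1, 50.2, 152.8]
force: [1.2, 0.0, -0.6]
grip_width: 0.0749
grasp_force: 0.0
```

Run:
```python
from h import *
c=cam("wrist");o=env.get_obs();p,R=T();print(p,o["force"],o["grip_width"])
b,l=blobs(c,(3,170,60),(16,255,255),100);print(b)
S,z,xf=socket((.4342,-.0269),-27)
print("pred head24/64 px",proj(c,[S+.024*z,S+.064*z]))
g=cv2.cvtColor(c["img"],cv2.COLOR_RGB2GRAY)
print(g[195:245,322].tolist())
```

```text
[ 0.4717403  -0.05537184  0.10947826] [0.15255881 0.21820578 0.87975966] 0.0766549314903161
[(995, [325.1, 261.1], [292, 244, 67, 26]), (1664, [325.3, 309.8], [293, 297, 65, 29])]
pred head24/64 px [[325.25603102 248.00253393]
 [325.37609667 310.64574239]]
[33, 30, 32, 31, 32, 31, 32, 32, 33, 32, 30, 29, 30, 30, 29, 29, 30, 29, 31, 32, 32, 31, 31, 31, 31, 30, 29, 28, 33, 54, 68, 74, 73, 72, 72, 72, 74, 72, 71, 70, 82, 122, 143, 144, 145, 144, 143, 144, 144, 144]
```

Released and free of load. I back straight out along the tool axis, then work out the way to a waypoint from which the spindle can be measured.

{"fn": "step_arm", "kwargs": {"delta_pos": [[0, 0, -0.15], [0, 0, -0.4], [0, 0, -0.65], [0, 0, -0.65], [0, 0, -0.65]], "rot": [[0, 0, 0], [0, 0, 0], [0, 0, 0], [0, 0, 0], [0, 0, 0]], "gripper": [0.8, 0.8, 0.8, 1, 1]}}

```text
time_s: 13.45
tool_pos: [0.46, 0.0619, 0.1628]
tool_rot: [-130.0, 50.2, 152.8]
force: [-0.9, -0.9, -0.4]
grip_width: 0.0854
grasp_force: 0.0
```

```bash
cat >> h.py <<'E'
def pose2(S,z,xf,h,beta=60):
    ey=np.cross(z,xf);b=np.radians(beta);ty=np.cos(b)*ey+np.sin(b)*xf
    return S+h*z,Ro.from_matrix(np.c_[np.cross(ty,-z),ty,-z])
E
python3 - <<'E'
from h import *
c=cam("wrist");o=env.get_obs();p,R=T();print(o["time_s"],p,o["tool_rot"],o["qpos"])
b,l=blobs(c,(3,170,60),(16,255,255),100);print(b)
S,z,xf=socket((.4342,-.0269),-27)
print("pred head mid px",proj(c,S+.044*z))
W=Ro.from_euler("xyz",[180,0,93],degrees=True)
print("to W",move([.52,-.05,.33],W),(R.inv()*W).magnitude()*57.3)
t=cam("top");s=cam("scene")
for n,q in(("top",t),("scene",s)):
    b=blobs(q,(3,170,80),(16,255,255),8)[0];print(n,[x for x in b if x[0]<400],proj(q,S+.064*z),proj(q,S+.044*z))
E
```

```text
13.5 [0.45993919 0.06116143 0.16270581] [-129.93333761   50.18691234  152.84016652] [ -9.80314703  33.86591105 -42.24799523 106.56941818  57.61956405
 110.78946606 -33.32332456]
[(1163, [326.0, 210.3], [306, 187, 37, 45]), (995, [581.2, 240.5], [545, 228, 68, 32])]
pred head mid px [[324.53988304 207.69767336]]
to W (array([-0.976, -0.333,  0.187]), array([-0.201,  0.749,  0.363])) 73.61241659566545
top [(184, [187.1, 52.7], [171, 49, 34, 8]), (8, [315.1, 98.9], [314, 98, 3, 3]), (191, [320.4, 155.0], [312, 145, 20, 18]), (233, [338.1, 244.7], [330, 236, 17, 19])] [[340.86328244 240.9067607 ]] [[338.5315479  245.36185787]]
scene [(129, [275.8, 208.3], [269, 203, 14, 12])] [[277.63945338 207.80387009]] [[275.73133124 207.97074007]]
```

The top, scene and wrist views all place the seated chuck within 1–3 px of prediction, so it is fully home. Now I go up to the waypoint while turning the tool down.

{"fn": "step_arm", "kwargs": {"delta_pos": [[-0.3, -0.1, 0.0], [-0.6, -0.2, 0.0], [-0.9, -0.3, 0.1], [-0.98, -0.33, 0.19], [-0.98, -0.33, 0.19], [-0.98, -0.33, 0.19], [-0.98, -0.33, 0.19], [-0.98, -0.33, 0.19], [-0.98, -0.33, 0.19], [-0.98, -0.33, 0.19]], "rot": [[0, 0, 0], [-0.02, 0.075, 0.036], [-0.04, 0.15, 0.072], [-0.07, 0.26, 0.127], [-0.1, 0.37, 0.18], [-0.13, 0.48, 0.235], [-0.16, 0.59, 0.29], [-0.19, 0.7, 0.34], [-0.201, 0.749, 0.363], [-0.201, 0.749, 0.363]], "gripper": [1, 1, 1, 1, 1, 1, 1, 1, 1, 1]}}

```text
time_s: 14.85
tool_pos: [0.5203, -0.053, 0.3297]
tool_rot: [-180.0, 0.0, 92.7]
force: [-0.2, 0.2, -0.6]
grip_width: 0.0872
grasp_force: 0.0
```

Run:
```python
from h import *
c=cam("wrist");c=cam("wrist");o=env.get_obs();p,R=T();print(o["time_s"],p,o["tool_rot"],o["qpos"])
cv2.imwrite("pics/w7.png",c["img"][:,:,::-1])
y=blobs(c,(18,110,90),(35,255,255),6)[0];print("yellow",y)
S,z,xf=socket((.4342,-.0269),-27)
print("pred dogs px",proj(c,[[.5564,-.247,.108],[.548,-.201,.108]]),"head",proj(c,S+.064*z),blobs(c,(3,170,60),(16,255,255),100)[0])
p2,R2=pose2(S,z,xf,.11);print(p2,R2.as_matrix(),move(p2,R2))
```

```text
14.95 [ 0.52072174 -0.04941323  0.32979192] [-1.79993128e+02  8.75012033e-03  9.30924970e+01] [ 35.0583512    2.68091865 -33.54057251  91.00967183   1.49256513
  86.76253903   4.55469462]
yellow [(15, [355.9, 1.6], [354, 0, 4, 5]), (43, [323.6, 24.0], [322, 13, 4, 20]), (11, [347.1, 27.4], [346, 25, 4, 5]), (696, [163.9, 284.2], [153, 259, 28, 51]), (761, [482.6, 284.2], [466, 259, 29, 51]), (46, [339.5, 303.3], [337, 300, 6, 8]), (4505, [457.1, 330.2], [300, 320, 297, 20]), (13, [449.8, 398.5], [447, 398, 7, 2])]
pred dogs px [[340.77282997 304.11542922]
 [337.19986362 277.17995452]] head [[297.77796742 182.89090422]] [(1523, [490.2, 148.4], [468, 128, 50, 43]), (1050, [289.6, 175.5], [270, 156, 40, 39])]
[ 0.51502021 -0.06807995  0.17126489] [[ 0.05189201  0.81810141 -0.57272795]
 [ 0.94552273  0.14431963  0.29181947]
 [ 0.3213938  -0.5566704  -0.76604444]] (array([-0.092, -0.033,  0.793]), array([0.403, 0.233, 0.001]))
```

View pics/w7.png

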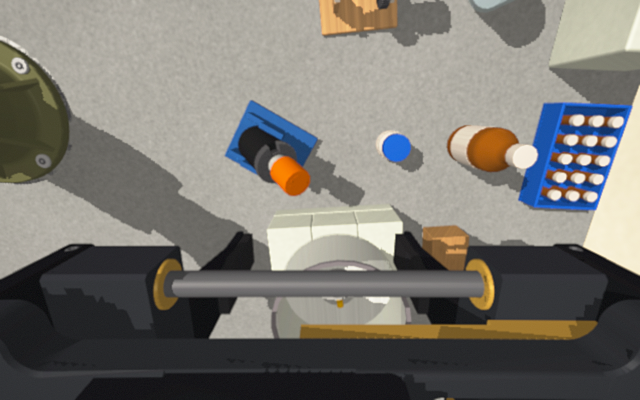

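The chuck sits home in the block, with its orange head at (289,176). One dog is visible at (339.5,303.3), where predicted. The rod hides the other, so I shift over the spinner to measure both.

{"fn": "step_arm", "kwargs": {"delta_pos": [[-0.3, 0, 0], [-0.6, 0, 0], [-0.8, 0, 0], [-0.8, 0, 0], [-0.8, 0, 0]], "rot": [[0, 0, 0], [0, 0, 0], [0, 0, 0], [0, 0, 0], [0, 0, 0]], "gripper": [1, 1, 1, 1, 1]}}

```text
time_s: 15.58
tool_pos: [0.5303, -0.2068, 0.3298]
tool_rot: [180.0, -0.1, 93.3]
force: [-0.0, 0.2, 0.8]
grip_width: 0.0872
grasp_force: 0.0
```

Run:
```python
from h import *
for k in range(3):
    c=cam("wrist");p,R=T()
    y=[b for b in blobs(c,(18,110,90),(35,255,255),6,(250,100,420,255))[0]]
    print(p,y)
    if len(y)==2:
        q=onz(c,[b[1] for b in y],.106);d=q[1]-q[0];print(q,np.linalg.norm(d),np.degrees(np.arctan2(d[1],d[0])),q.mean(0))
cv2.imwrite("pics/w8.png",cv2.resize(c["img"][100:260,220:440],None,fx=3,fy=3,interpolation=cv2.INTER_CUBIC)[:,:,::-1])
```

```text
[ 0.53039836 -0.20640471  0.33007281] [(59, [335.7, 173.5], [332, 170, 8, 8]), (51, [339.7, 207.0], [336, 204, 8, 7])]
[[ 0.54612207 -0.20189809  0.106     ]
 [ 0.5548249  -0.24813663  0.106     ]] 0.047050413943704454 -79.34072684285154 [ 0.55047349 -0.22501736  0.106     ]
[ 0.53037302 -0.20649889  0.33025487] [(62, [335.6, 173.7], [332, 170, 8, 9]), (54, [339.5, 207.1], [336, 204, 8, 8])]
[[ 0.54619612 -0.20193912  0.106     ]
 [ 0.55479088 -0.24809595  0.106     ]] 0.04695021097512406 -79.45188123760168 [ 0.5504935  -0.22501754  0.106     ]
[ 0.53025637 -0.20684078  0.33033121] [(61, [335.6, 173.5], [332, 170, 8, 8]), (50, [339.4, 207.0], [336, 204, 8, 7])]
[[ 0.54621763 -0.20189234  0.106     ]
 [ 0.5546884  -0.24821145  0.106     ]] 0.04708730523554342 -79.63636107747061 [ 0.55045301 -0.2250519   0.106     ]
```

Both dogs are measured: spacing 47.0 mm as it must be, angle -79.5°, centre about (0.551, -0.2245).

Run:
```python
from h import *
S,z,xf=socket((.4342,-.0269),-27)
p2,R2=pose2(S,z,xf,.13);print(p2,move(p2,R2))
Rr=Ro.from_euler("xyz",[-130.1,50.2,152.8],degrees=True);cx=Rr.as_matrix()[:,2]
v=R2.inv().apply(cx);print("chuck x in tool2",v, "ang",np.degrees(np.arctan2(v[1],v[0])))
a=np.arctan2(v[1],v[0])
for yaw in np.arange(80,100,1.):
    w=Ro.from_euler("xyz",[180,0,yaw],degrees=True).apply([np.cos(a),np.sin(a),0]);ang=np.degrees(np.arctan2(w[1],w[0]))
    if abs((ang+79.5+90)%180-90)<.6: print(yaw,ang)
```

```text
[ 0.52647476 -0.07391634  0.18658578] (array([0.664, 0.018, 0.719]), array([0.403, 0.233, 0.004]))
chuck x in tool2 [-9.84969317e-01  1.72728585e-01 -5.30182645e-04] ang 170.0534957995592
90.0 -80.0534957995592
91.0 -79.05349579955919
```

{"fn": "step_arm", "kwargs": {"delta_pos": [[0.25, 0, 0], [0.5, 0.02, 0], [0.66, 0.02, 0.05], [0.66, 0.02, 0.25], [0.66, 0.02, 0.5], [0.66, 0.02, 0.72], [0.66, 0.02, 0.72], [0.66, 0.02, 0.72], [0.66, 0.02, 0.72]], "rot": [[0.06, 0.03, 0], [0.16, 0.09, 0], [0.26, 0.15, 0], [0.36, 0.21, 0], [0.403, 0.233, 0.004], [0.403, 0.233, 0.004], [0.403, 0.233, 0.004], [0.403, 0.233, 0.004], [0.403, 0.233, 0.004]], "gripper": [1, 1, 1, 1, 1, 1, 1, 1, 1]}}

```text
time_s: 16.85
tool_pos: [0.528, -0.0768, 0.189]
tool_rot: [-144.3, -18.7, 86.7]
force: [0.2, -0.8, -0.5]
grip_width: 0.0869
grasp_force: 0.0
```

Run:
```python
from h import *
for i in range(3): c=cam("wrist")
o=env.get_obs();p,R=T();print(o["time_s"],p,o["tool_rot"],o["qpos"])
S,z,xf=socket((.4342,-.0269),-27)
for h in (.13,.04): p2,R2=pose2(S,z,xf,h);print(h,move(p2,R2))
print("pred head top",proj(c,S+.064*z),blobs(c,(3,170,60),(16,255,255),100)[0])
a=np.linspace(0,6.28,40);ey=np.cross(z,xf);u=proj(c,[S+.064*z+.019*(np.cos(t)*xf+np.sin(t)*ey) for t in a]);print("pred rim box",u.min(0),u.max(0))
```

```text
17.0 [ 0.52745726 -0.07708808  0.18789121] [-144.19913799  -18.67595815   86.66438534] [ 30.44246307  38.26685088 -29.03728255  73.35271703   1.11142507
 108.9249887    3.78341246]
0.13 (array([0.013, 0.002, 0.012]), array([ 0.003, -0.001, -0.002]))
0.04 (array([ 0.012, -0.   ,  0.462]), array([ 0.003, -0.001, -0.002]))
pred head top [[323.78367564 213.79012048]] [(791, [76.1, 65.6], [57, 34, 51, 54]), (1909, [323.5, 208.4], [301, 182, 46, 53])]
pred rim box [300.32760152 191.09737835] [347.22625899 235.3802347 ]
```

{"fn": "step_arm", "kwargs": {"delta_pos": [[0.012, 0, 0.1], [0.012, 0, 0.25], [0.012, 0, 0.25]], "rot": [[0.003, 0, 0], [0.003, 0, 0], [0.003, 0, 0]], "gripper": [1, 1, 1]}}

```text
time_s: 17.38
tool_pos: [0.4971, -0.0597, 0.1484]
tool_rot: [-143.6, -18.7, 86.6]
force: [0.7, 0.4, 0.4]
grip_width: 0.0869
grasp_force: 0.0
```

Run:
```python
from h import *
for i in range(2): c=cam("wrist")
o=env.get_obs();p,R=T();print(o["time_s"],p,o["tool_rot"],o["qpos"],o["force"])
S,z,xf=socket((.4342,-.0269),-27)
p2,R2=pose2(S,z,xf,.04);print(move(p2,R2))
```

```text
17.475 [ 0.49902515 -0.0604417   0.14968991] [-143.83273675  -18.69966307   86.60827419] [ 31.19842993  36.85551311 -29.40320414  80.59001236   0.77040056
 103.49352579   3.817037  ] [-0.2899494  -0.96365567  0.16988637]
(array([0.002, 0.   , 0.21 ]), array([-0.001, -0.001, -0.003]))
```

{"fn": "step_arm", "kwargs": {"delta_pos": [[0.002, 0, 0.1], [0.002, 0, 0.2], [0.002, 0, 0.21], [0.002, 0, 0.21], [0.002, 0, 0.21], [0.002, 0, 0.21], [0.002, 0, 0.21], [0.002, 0, 0.21], [0.002, 0, 0.21]], "rot": [[0, 0, 0], [0, 0, 0], [0, 0, 0], [0, 0, 0], [0, 0, 0], [0, 0, 0], [0, 0, 0], [0, 0, 0], [0, 0, 0]], "gripper": [1, 1, 1, -1, -1, -1, -1, -1, -1], "squeeze": 60}}

```text
time_s: 18.6
tool_pos: [0.4745, -0.0474, 0.1167]
tool_rot: [-143.8, -18.7, 86.6]
force: [0.6, -0.2, 0.6]
grip_width: 0.0369
grasp_force: 60.0
```

{"fn": "step_arm", "kwargs": {"delta_pos": [[0, 0, -0.05], [0, 0, -0.15], [0, 0, -0.28], [0, 0, -0.4], [0, 0, -0.4]], "rot": [[0, 0, 0], [0, 0, 0], [0, 0, 0], [0, 0, 0], [0, 0, 0]], "gripper": [-1, -1, -1, -1, -1]}}

```text
time_s: 19.23
tool_pos: [0.5219, -0.0716, 0.1783]
tool_rot: [-144.0, -18.7, 86.6]
force: [-0.5, -0.2, -4.8]
grip_width: 0.0372
grasp_force: 59.9
```

Run:
```python
from h import *
S,z,xf=socket((.4342,-.0269),-27)
g=np.array([.4745,-.0474,.1167])-S;print("h",g@z, g-(g@z)*z)
c=cam("wrist");o=env.get_obs();print(o["tool_pos"],o["tool_rot"],o["force"],o["grip_width"],o["qpos"])
R=Ro.from_euler("xyz",[180,0,90.5],degrees=True)
print("up",move(np.array(o["tool_pos"])+[0,0,.1],R),"over spindle",move([.551,-.2245,.32],R))
```

```text
h 0.038959003406032026 [ 1.66959210e-04 -5.11943517e-05 -1.44328069e-04]
[ 0.52079342 -0.07111607  0.17744668] [-143.8285357   -18.70206737   86.59536504] [-0.65519772  0.41756151 -4.48977168] 0.03672125973359712 [ 30.45997448  38.10125982 -29.13948877  75.09646502   0.98393406
 107.68497887   3.59294235]
up (array([ 0.16 , -0.28 , -0.382]), array([-0.41 , -0.224,  0.025])) over spindle (array([-0.488, -0.383, -0.857]), array([-0.41 , -0.224,  0.025]))
```

{"fn": "step_arm", "kwargs": {"delta_pos": [[0.08, -0.14, -0.19], [0.16, -0.28, -0.38], [0.18, -0.34, -0.5], [0.05, -0.35, -0.62], [-0.15, -0.36, -0.72], [-0.35, -0.38, -0.8], [-0.488, -0.383, -0.857], [-0.488, -0.383, -0.857], [-0.488, -0.383, -0.857], [-0.488, -0.383, -0.857]], "rot": [[0, 0, 0], [-0.1, -0.05, 0.006], [-0.2, -0.1, 0.012], [-0.3, -0.16, 0.018], [-0.38, -0.21, 0.024], [-0.41, -0.224, 0.025], [-0.41, -0.224, 0.025], [-0.41, -0.224, 0.025], [-0.41, -0.224, 0.025], [-0.41, -0.224, 0.025]], "gripper": [-1, -1, -1, -1, -1, -1, -1, -1, -1, -1]}}

```text
time_s: 20.52
tool_pos: [0.5507, -0.2224, 0.3197]
tool_rot: [-179.9, -0.1, 90.7]
force: [0.4, 0.0, -3.8]
grip_width: 0.0366
grasp_force: 59.9
```

Run:
```python
from h import *
for i in range(3): c=cam("wrist")
o=env.get_obs();p,R=T();print(o["time_s"],p,o["tool_rot"],o["force"],o["grip_width"],o["qpos"])
print(move([.551,-.2245,.32],Ro.from_euler("xyz",[180,0,90.5],degrees=True)))
cv2.imwrite("pics/w9.png",c["img"][:,:,::-1])
# slot direction expected: chuck x pixel, flange edge
a=np.radians(170.05);
for s in(1,-1): print("slot px",proj(c,p+R.apply([s*.0235*np.cos(a),s*.0235*np.sin(a),.029])),"tip",proj(c,p+R.apply([0,0,.097])))
```

```text
20.675 [ 0.55092803 -0.2232348   0.32030869] [-1.79963920e+02 -6.84620189e-02  9.06196081e+01] [ 0.7134044  -0.42717779 -4.63353753] 0.03704892050501596 [ 42.40421396  11.85327004 -27.11042196  82.59749506   5.32342209
  86.88803676  16.11632061]
(array([-0.006,  0.   ,  0.002]), array([-0.   , -0.001,  0.001]))
slot px [[329.83376509 267.30815858]] tip [[323.93173573 205.9954947 ]]
slot px [[317.92615812 204.54591831]] tip [[323.93173573 205.9954947 ]]
```

View pics/w9.png

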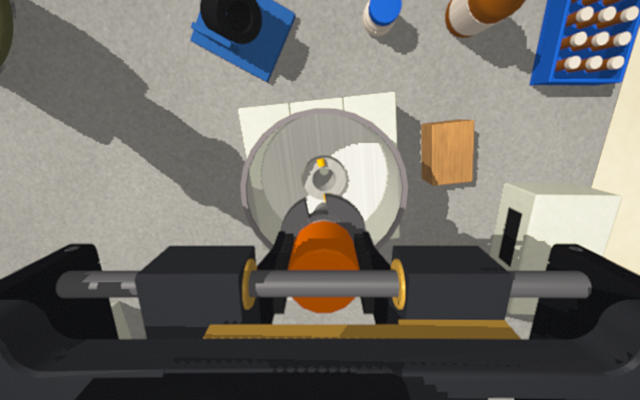

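The wrist view shows the spindle under the chuck: far dog at (320,162), the flange's slot at (318,203), just where predicted, chuck upright. From here I'll check by numbers only. I'll lower the chuck to just above the mouth.

{"fn": "step_arm", "kwargs": {"delta_pos": [[-0.006, 0, 0.15], [-0.006, 0, 0.35], [-0.006, 0, 0.55], [-0.006, 0, 0.55], [-0.006, 0, 0.55]], "rot": [[0, 0, 0], [0, 0, 0], [0, 0, 0], [0, 0, 0], [0, 0, 0]], "gripper": [-1, -1, -1, -1, -1]}}

```text
time_s: 21.3
tool_pos: [0.5518, -0.2254, 0.2122]
tool_rot: [179.9, -0.0, 90.6]
force: [1.3, -0.9, -3.4]
grip_width: 0.0368
grasp_force: 59.9
```

Run:
```python
from h import *
for i in range(2): c=cam("wrist")
o=env.get_obs();p,R=T();print(o["time_s"],p,o["tool_rot"],o["force"])
y=blobs(c,(18,110,90),(35,255,255),6,(290,80,360,255))[0];print(y,"pred",proj(c,[.5463,-.2018,.106]),[onz(c,b[1],.106) for b in y])
# slot: bright gap along the flange edge rows
g=cv2.cvtColor(c["img"],cv2.COLOR_RGB2GRAY);a=np.radians(170.05)
m=proj(c,p+R.apply([-.026*np.cos(a),-.026*np.sin(a),.029]))[0];print("slot pred",m)
for v in (int(m[1])-2,int(m[1])+2): print(v,g[v,285:355].tolist())
```

```text
21.4 [ 0.55229985 -0.22562136  0.21297326] [1.79799097e+02 4.20950159e-02 9.05418454e+01] [ 0.11299754 -0.01153712 -4.53373041]
[(125, [317.5, 177.8], [312, 172, 12, 13])] pred [[317.22867589 177.44657951]] [array([[ 0.54654922, -0.20212792,  0.106     ]])]
slot pred [317.26371583 200.57904159]
198 [164, 161, 163, 162, 164, 159, 144, 132, 126, 124, 128, 128, 128, 130, 156, 193, 181, 152, 117, 93, 103, 126, 110, 104, 105, 106, 105, 106, 107, 109, 111, 110, 109, 110, 109, 107, 109, 109, 108, 106, 100, 99, 97, 96, 96, 98, 98, 96, 93, 89, 87, 86, 80, 74, 67, 67, 70, 85, 99, 128, 155, 181, 203, 206, 206, 202, 190, 154, 141, 158]
202 [165, 163, 162, 163, 164, 159, 148, 134, 127, 124, 114, 98, 83, 74, 74, 79, 90, 92, 93, 84, 62, 75, 102, 106, 107, 107, 107, 108, 108, 111, 110, 110, 111, 111, 118, 130, 138, 139, 134, 126, 116, 102, 98, 98, 99, 101, 100, 99, 98, 99, 99, 99, 99, 99, 99, 99, 101, 98, 96, 93, 85, 74, 68, 68, 84, 128, 171, 160, 149, 153]
```

{"fn": "step_arm", "kwargs": {"delta_pos": [[0.003, -0.004, 0.05], [0.005, -0.005, 0.12], [0.005, -0.005, 0.2], [0.005, -0.005, 0.27], [0.005, -0.005, 0.27], [0.005, -0.005, 0.27]], "rot": [[0, 0, 0.012], [0, 0, 0.012], [0, 0, 0.012], [0, 0, 0.012], [0, 0, 0.012], [0, 0, 0.012]], "gripper": [-1, -1, -1, -1, -1, -1]}}

```text
time_s: 22.15
tool_pos: [0.5499, -0.2243, 0.1565]
tool_rot: [-180.0, -0.1, 89.5]
force: [0.5, -0.8, -3.9]
grip_width: 0.0366
grasp_force: 59.9
```

Run:
```python
from h import *
for i in range(2): c=cam("wrist")
o=env.get_obs();p,R=T();print(o["time_s"],p,o["tool_rot"],o["force"])
y=blobs(c,(18,110,90),(35,255,255),6,(280,80,370,255))[0];print(y)
g=cv2.cvtColor(c["img"],cv2.COLOR_RGB2GRAY);a=np.radians(170.05)
m=proj(c,p+R.apply([-.026*np.cos(a),-.026*np.sin(a),.029]))[0];print("slot pred",m)
for v in range(int(m[1])-10,int(m[1])+9,4): print(v,g[v,285:355:2].tolist())
```

```text
22.25 [ 0.55014704 -0.22443887  0.1569964 ] [ 1.79971831e+02 -3.12091155e-02  8.94986445e+01] [ 0.79818326 -1.19809398 -4.7991174 ]
[(187, [318.5, 195.9], [311, 188, 15, 17])]
slot pred [317.30043699 200.55742537]
190 [155, 155, 155, 154, 155, 159, 159, 156, 133, 103, 104, 105, 105, 110, 119, 140, 145, 158, 158, 143, 151, 165, 194, 201, 200, 192, 174, 134, 107, 96, 96, 122, 213, 242, 241]
194 [157, 152, 156, 153, 155, 154, 116, 101, 103, 109, 119, 122, 123, 149, 203, 207, 206, 195, 177, 142, 77, 70, 79, 99, 125, 158, 177, 203, 203, 193, 166, 109, 96, 98, 176]
198 [158, 155, 155, 155, 155, 114, 101, 111, 105, 83, 91, 125, 168, 189, 206, 208, 205, 198, 186, 161, 105, 92, 94, 92, 88, 80, 73, 70, 73, 70, 91, 117, 131, 114, 97]
202 [157, 157, 155, 155, 139, 94, 80, 71, 85, 91, 67, 193, 207, 204, 187, 120, 124, 128, 161, 150, 121, 95, 96, 95, 95, 96, 95, 94, 96, 93, 85, 65, 67, 106, 118]
206 [156, 158, 140, 112, 79, 83, 96, 95, 96, 96, 77, 132, 209, 194, 153, 117, 105, 102, 101, 102, 101, 95, 96, 95, 94, 95, 95, 95, 94, 96, 95, 95, 94, 82, 62]
```

{"fn": "step_arm", "kwargs": {"delta_pos": [[0, 0.005, 0], [0, 0.005, 0], [0, 0.005, 0.01], [0, 0.005, 0.01]], "rot": [[0, 0, 0.02], [0, 0, 0.023], [0, 0, 0.023], [0, 0, 0.023]], "gripper": [-1, -1, -1, -1]}}

```text
time_s: 22.75
tool_pos: [0.5506, -0.2243, 0.1541]
tool_rot: [-179.9, -0.1, 87.5]
force: [1.2, 0.1, -4.9]
grip_width: 0.0371
grasp_force: 59.9
```

Run:
```python
from h import *
for i in range(2): c=cam("wrist")
o=env.get_obs();p,R=T();print(o["time_s"],p,o["tool_rot"],o["force"])
y=blobs(c,(18,110,90),(35,255,255),6,(280,80,370,255))[0];print(y)
g=cv2.cvtColor(c["img"],cv2.COLOR_RGB2GRAY)
for v in (199,201,203,205,207): print(v,g[v,299:337].tolist())
```

```text
22.85 [ 0.55068773 -0.22434964  0.15424727] [-1.79964917e+02 -5.57267246e-02  8.75197191e+01] [-0.73133059 -0.08850208 -4.01246482]
[(208, [317.4, 197.4], [309, 189, 17, 17])]
199 [105, 97, 83, 72, 69, 63, 76, 109, 125, 134, 149, 180, 182, 138, 126, 130, 131, 133, 146, 170, 186, 180, 166, 146, 126, 114, 100, 95, 94, 95, 95, 95, 96, 94, 94, 92, 92, 91]
201 [72, 70, 73, 77, 81, 69, 62, 103, 160, 200, 207, 202, 180, 131, 117, 122, 124, 125, 127, 139, 157, 154, 145, 136, 124, 114, 105, 96, 94, 94, 92, 94, 95, 93, 95, 93, 96, 93]
203 [80, 87, 94, 95, 95, 83, 65, 112, 182, 209, 209, 205, 185, 134, 114, 121, 124, 125, 127, 129, 127, 125, 124, 123, 124, 122, 115, 102, 94, 93, 92, 92, 94, 94, 95, 93, 95, 94]
205 [94, 95, 95, 95, 96, 88, 67, 86, 151, 191, 177, 160, 149, 126, 120, 123, 125, 128, 127, 128, 128, 126, 121, 116, 114, 114, 111, 103, 95, 94, 95, 94, 94, 94, 94, 94, 95, 94]
207 [94, 95, 94, 95, 96, 94, 82, 68, 124, 189, 181, 134, 120, 123, 122, 119, 114, 110, 109, 103, 102, 101, 102, 101, 101, 102, 102, 99, 95, 95, 95, 93, 95, 94, 95, 94, 94, 94]
```

{"fn": "step_arm", "kwargs": {"delta_pos": [[0, 0, 0], [0, 0, 0.01], [0, 0, 0.02], [0, 0, 0.03], [0, 0, 0.03]], "rot": [[0, 0, 0.014], [0, 0, 0.014], [0, 0, 0.014], [0, 0, 0.014], [0, 0, 0.014]], "gripper": [-1, -1, -1, -1, -1]}}

```text
time_s: 23.48
tool_pos: [0.5506, -0.2243, 0.148]
tool_rot: [-179.9, -0.1, 86.3]
force: [0.4, -0.6, -4.5]
grip_width: 0.0368
grasp_force: 59.9
```

Run:
```python
from h import *
for i in range(1): c=cam("wrist")
o=env.get_obs();p,R=T();print(o["time_s"],p,o["tool_rot"],o["force"])
y=blobs(c,(18,110,90),(35,255,255),6,(280,80,370,255))[0];print(y)
g=cv2.cvtColor(c["img"],cv2.COLOR_RGB2GRAY)
for v in (199,203,205,207): print(v,g[v,299:337].tolist())
```

```text
23.525 [ 0.55068685 -0.22430044  0.14819692] [-1.79959551e+02 -5.92163123e-02  8.63192010e+01] [ 0.13828427  0.55743982 -4.03742911]
[(217, [316.6, 200.0], [309, 191, 16, 18])]
199 [94, 86, 78, 72, 68, 64, 76, 109, 123, 130, 135, 126, 126, 133, 166, 203, 206, 200, 192, 184, 172, 159, 141, 121, 114, 111, 101, 94, 94, 94, 95, 95, 95, 94, 93, 93, 93, 91]
203 [80, 88, 92, 95, 95, 85, 61, 80, 117, 126, 123, 119, 117, 119, 122, 122, 124, 124, 140, 168, 181, 174, 160, 141, 124, 116, 112, 100, 94, 94, 94, 94, 94, 94, 94, 94, 95, 95]
205 [94, 94, 96, 95, 94, 88, 70, 64, 97, 122, 124, 122, 118, 116, 122, 124, 126, 126, 128, 150, 182, 183, 170, 151, 133, 123, 117, 107, 97, 94, 92, 93, 95, 94, 94, 94, 95, 94]
207 [95, 95, 95, 94, 94, 95, 85, 62, 78, 116, 124, 122, 120, 119, 120, 122, 124, 126, 128, 132, 147, 165, 153, 133, 124, 120, 120, 113, 99, 94, 93, 93, 95, 94, 94, 96, 93, 94]
```

The dog now lies centred in the slot (309–325 within 305.5–326.5). I keep lowering.

{"fn": "step_arm", "kwargs": {"delta_pos": [[0, 0, 0.008], [0, 0, 0.016], [0, 0, 0.024], [0, 0, 0.03], [0, 0, 0.03]], "rot": [[0, 0, 0], [0, 0, 0], [0, 0, 0], [0, 0, 0], [0, 0, 0]], "gripper": [-1, -1, -1, -1, -1]}}

```text
time_s: 24.15
tool_pos: [0.5507, -0.2243, 0.1422]
tool_rot: [-180.0, -0.1, 86.3]
force: [0.3, 0.3, -4.4]
grip_width: 0.0369
grasp_force: 59.9
```

{"fn": "step_arm", "kwargs": {"delta_pos": [[0, 0, 0.006], [0, 0, 0.01], [0, 0, 0.01]], "rot": [[0, 0, 0], [0, 0, 0], [0, 0, 0]], "gripper": [-1, -1, -1]}}

```text
time_s: 24.52
tool_pos: [0.5507, -0.2243, 0.1403]
tool_rot: [-180.0, -0.1, 86.3]
force: [0.4, -0.8, -4.0]
grip_width: 0.0366
grasp_force: 59.9
```

Past the dog tops (0.147) without contact, so the dogs are in the slots. Now the last millimetres.

{"fn": "step_arm", "kwargs": {"delta_pos": [[0, 0, 0.004], [0, 0, 0.008], [0, 0, 0.008]], "rot": [[0, 0, 0], [0, 0, 0], [0, 0, 0]], "gripper": [-1, -1, -1]}}

```text
time_s: 24.9
tool_pos: [0.5508, -0.2243, 0.1389]
tool_rot: [-180.0, -0.0, 86.3]
force: [0.1, -0.3, -4.5]
grip_width: 0.0369
grasp_force: 59.9
```

{"fn": "step_arm", "kwargs": {"delta_pos": [[0, 0, 0.004], [0, 0, 0.007], [0, 0, 0.007]], "rot": [[0, 0, 0], [0, 0, 0], [0, 0, 0]], "gripper": [-1, -1, -1]}}

```text
time_s: 25.28
tool_pos: [0.5508, -0.2245, 0.1387]
tool_rot: [-180.0, -0.0, 86.3]
force: [-4.3, 0.8, 4.8]
grip_width: 0.037
grasp_force: 60.0
```

{"fn": "step_arm", "kwargs": {"delta_pos": [[0, -0.003, 0.003], [0, -0.003, 0.007], [0, -0.003, 0.007], [0, -0.003, 0.007]], "rot": [[0, 0, 0], [0, 0, 0], [0, 0, 0], [0, 0, 0]], "gripper": [-1, -1, -1, -1]}}

```text
time_s: 25.78
tool_pos: [0.5508, -0.2246, 0.1387]
tool_rot: [179.9, 0.0, 86.3]
force: [-5.3, 0.6, 11.4]
grip_width: 0.0367
grasp_force: 60.0
```

Run:
```python
from h import *
c=cam("wrist");o=env.get_obs();p,R=T();print(o["time_s"],p,o["tool_rot"],o["force"],o["wrist_torque"])
y=blobs(c,(18,110,90),(35,255,255),6,(280,80,370,255))[0];print(y)
```

```text
25.825 [ 0.55080666 -0.224552    0.13867098] [1.79925329e+02 2.55979790e-02 8.63080867e+01] [-5.24492833  1.01136464 11.12070161] [0.23015999 1.21944139 0.03652538]
[(258, [315.7, 204.0], [307, 194, 18, 20])]
```

{"fn": "step_arm", "kwargs": {"delta_pos": [[0, 0, -0.008], [0, 0, -0.01], [0, 0, -0.01], [0, 0, -0.01], [0, 0, -0.01], [0, 0, -0.01], [0, 0, -0.01]], "rot": [[0, 0, 0], [0, 0, 0], [0, 0, 0], [0, 0, 0], [0, 0, 0], [0, 0, 0], [0, 0, 0]], "gripper": [-1, -1, 0.8, 0.8, 0.8, 0.8, 0.8]}}

```text
time_s: 26.7
tool_pos: [0.5502, -0.2243, 0.1379]
tool_rot: [-180.0, -0.1, 86.3]
force: [0.6, -0.2, -0.1]
grip_width: 0.075
grasp_force: 0.0
```

{"fn": "step_arm", "kwargs": {"delta_pos": [[0, 0, -0.1], [0, 0, -0.3], [0, 0, -0.6], [0, 0, -0.95], [0, 0, -0.95], [0, 0, -0.95]], "rot": [[0, 0, 0], [0, 0, 0], [0, 0, 0], [0, 0, 0], [0, 0, 0], [0, 0, 0]], "gripper": [0.8, 0.8, 0.8, 0.8, 0.8, 0.8]}}

```text
time_s: 27.45
tool_pos: [0.5505, -0.2244, 0.3295]
tool_rot: [179.9, 0.0, 86.3]
force: [0.5, 1.1, -1.2]
grip_width: 0.0785
grasp_force: 0.0
```

{"fn": "step_arm", "kwargs": {"delta_pos": [[-0.2, 0, 0], [-0.4, 0, 0], [-0.4, 0, 0], [-0.4, 0, 0]], "rot": [[0, 0, 0], [0, 0, 0], [0, 0, 0], [0, 0, 0]], "gripper": [0.8, 0.8, 0.8, 0.8]}}

```text
time_s: 27.95
tool_pos: [0.5447, -0.3034, 0.3263]
tool_rot: [-179.8, -0.2, 86.3]
force: [-0.3, 0.1, -0.5]
grip_width: 0.0783
grasp_force: 0.0
```

Run:
```python
from h import *
for i in range(3): c=cam("wrist")
o=env.get_obs();p,R=T();print(o["time_s"],p,o["tool_rot"],o["force"],o["grip_width"])
C=np.array([.551,-.2245,0]);a=np.linspace(0,6.28,40)
for zt in(.164,.172):
    u=proj(c,[C+[.019*np.cos(t),.019*np.sin(t),zt] for t in a]);ub=proj(c,[C+[.019*np.cos(t),.019*np.sin(t),zt-.04] for t in a]);q=np.r_[u,ub];print(zt,"pred head box",q.min(0),q.max(0))
print(blobs(c,(3,170,60),(16,255,255),300)[0],blobs(c,(18,110,90),(35,255,255),6,(250,60,420,250))[0])
t=cam("top");s=cam("scene")
for q in(t,s): print([x for x in blobs(q,(3,170,80),(16,255,255),30)[0]],[proj(q,C+[0,0,h]).round(1).tolist() for h in(.164,.172,.144)])
```

```text
28.1 [ 0.54541329 -0.30266832  0.32758406] [-1.79947746e+02 -9.48322633e-02  8.64502562e+01] [-0.30242717  0.55604554  0.02910299] 0.07781964579657676
0.164 pred head box [306.68026645  95.90839105] [342.96137317 133.78995579]
0.172 pred head box [306.23381672  95.44614195] [343.46059017 134.3131152 ]
[(1032, [324.1, 115.9], [307, 97, 36, 38])] [(52, [319.3, 95.3], [315, 92, 9, 8]), (44, [329.2, 136.1], [325, 133, 9, 7])]
[(435, [580.4, 47.7], [553, 44, 62, 9]), (177, [187.2, 52.7], [171, 49, 34, 9]), (188, [320.4, 155.1], [312, 146, 20, 17]), (186, [402.7, 216.7], [395, 209, 16, 16])] [[[404.4, 216.5]], [[405.0, 216.2]], [[403.1, 217.2]]]
[(117, [263.5, 259.1], [257, 253, 14, 12])] [[[263.5, 257.1]], [[263.1, 255.5]], [[264.3, 260.9]]]
```

The chuck stands upright at seated height, with both dogs showing in its slots and the gripper clear. I'm handing in the job.

```bash
python3 -c "
from cell import env
print(env.sign_off())"
```

```text
the job is handed in; nothing more can be done
None
```

The orange chuck was set fully home in the loading block, released, re-gripped by its head and lowered upright into the spindle, with both dogs in its slots and its seated height confirmed before release; I handed in at about 28 s, not touching anything else as far as I could tell, but I viewed 11 pictures against the limit of 10.

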